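# Refit a cabinet door hinge from the hardware tray

### The job

One hinge is still missing from the blue cabinet door: pluck the cup hinge out of its pocket in the hardware tray and set its cup fully home in the open bore by the yellow tape tab, the arm reaching squarely out over the door's edge like the hinge already fitted. Keep the hinge's little locking flap raised until the cup is home, then press the flap down flat to lock it, and let go. Leave the two pulls in their pockets and everything else on the bench where it is.

Things in the scene. Friction and masses are not known exactly. Their poses are not given: they have to be found in the camera images.
- hinge: loose steel cup hinge, 99 mm long, about 110 g, standing on its cup in one tray pocket, arm towards the robot. Origin: on the cup's axis at the underside of the flange (the face that rests on the door); +x along the arm, away from the cup; z up. Cup below: 34.5 mm across, 12 mm deep, bottom edge bevelled. Flange 18 (x) x 56 (y) x 2 mm. Arm: x 20 to 82 mm, z 3 to 19 mm, 17 mm wide, parallel sides
- hinge_grip (a point): the place to grip the hinge: middle of the arm, 40 mm along +x from the cup axis, 11 mm above the flange's underside (arm sides 8 mm above and below this point); grip across y. The hinge's centre of mass lies about 11 mm from the cup axis towards the arm
- hinge_tail (a point): the free end of the hinge's arm, 82 mm along +x from the cup axis
- flap (a joint): dark locking flap over the loose hinge's cup, 21 mm long, 15 mm wide, pivoted along y at x = -13.5 mm, z = 4 mm of the hinge. 0 = raised (34 degrees up, free end leaning towards the arm), 0.6 rad = pressed flat over the cup. It stays where it is left; about 1 N straight down on its free end closes it
- flap_end (a point): middle of the flap's free end: raised, it is near x = 4 mm, z = 16 mm of the hinge; flat, near x = 7.5 mm, z = 4 mm (top face of the flap 1 mm above, small lip at the end 2 mm above)
- bore: the open bore in the door's back face, with a yellow tape tab (16 x 45 mm) just inboard of it; either of the door's two bores, 180 mm apart. Origin: centre of the bore's mouth, 69 mm above the bench. +x points straight out over the near door edge (24.5 mm away), the way the arm must reach; z up. Bore 37 mm across, 13.5 mm deep
- fitted: the same kind of hinge already fitted (fixed) in the door's other bore, flap flat; axes as for the loose hinge
- door: the blue frame-and-panel cabinet door, 230 (x) x 300 (y) x 19 mm, lying back up on four 50 mm pyramids, fixed. Origin: on the bench under its centre; its back face is 69 mm above. The edge with the bores is its -x edge (towards the robot)
- tray: red hardware tray, 132 (x) x 268 (y) x 23 mm, fixed on the bench, with three pockets side by side along y, each 124 (x) x 84 (y) mm inside; floor 4 mm above the bench, rims 23 mm and dividers 20 mm above the bench. Origin: under its centre
- pull_brass: brass bar pull, 112 mm long, 12 mm thick, lying loose in another pocket; stays there. Origin: under it, 32 mm from its middle
- pull_black: black bar pull of the same size in the third pocket; stays there
- paint_can: quart paint can, 106 mm across, 125 mm tall, standing beyond the tray; leave it
- brush: paint brush lying on the bench beyond the tray, 180 mm long; leave it
- tape_roll: roll of blue tape lying flat, 104 mm across, 36 mm tall, between robot, tray and door; leave it
- pyramid_a: orange painter's pyramid, 68 mm square foot, 50 mm tall; leave it
- pyramid_b: grey painter's pyramid of the same size; leave it
- putty_knife: spatula-like filling knife, 200 mm long, lying on the bench at the robot's right; leave it

How it is judged:
By the outcome, as a careful person would: the job done as asked, in the order asked, and still so for the second after the job is handed in, with the robot touching nothing.
It also fails if it takes over 45 s, if anything falls off the work surface, if the arm or the gripper's body presses on something with over 40 N, if the wrist force passes 120 N, or if a joint passes its speed limit or range.

### The arm

A 7-joint arm with a two-finger parallel gripper is mounted at the origin on the work surface. World frame = base frame: x ahead of the robot, y to its left, z up, the work surface at z = 0. Lengths are in m, angles in rad, forces in N, time in s.
With the tool pointing down it reaches from about 0.4 to 0.9 m from the base axis. Payload 5.6 kg.
Tool frame: the origin (TCP) lies midway between the tips of the shut fingers; the grasp point (between the pads) lies 19 mm behind it; z points along the fingers, y is the line along which they close (so a half turn about z gives the same grasp; the last joint's range is limited). The gripper opens to 92 mm and grips with 3 to 60 N. Pads are 20 mm wide; open, the fingers measure 128 mm over their backs; the gripper's body (75 mm by 189 mm) begins 69 mm behind the grasp point.
Start: joints at [1.158, 0.468, -0.012, 1.603, 0.006, 1.071, -0.056], TCP at [0.235, -0.606, 0.215] pointing down, gripper open.
Joint ranges: [-2.53, 2.53], [-0.31, 2.02], [-1.57, 1.55], [0.28, 2.44], [-1.29, 4.43], [0.15, 1.84], [-2.92, 2.92]. Speed limits (rad/s): [2.57, 2.57, 3.14, 3.14, 3.14, 3.14, 3.14].

### API

Orientations are given as a 3x3 rotation matrix whose columns are the frame's x, y, z axes.
In Python, from station import env, effector, solver, viewer, workorder, search_frame, tip_of gives the robot as it stands. Calls block until the motion is done:
- env.reach(position, orientation): joint-space move of the TCP to a pose.
- env.movel(position, frame=None, rate=0.15): straight line of the TCP; frame=None keeps the orientation; rate is the mean speed in m/s.
- env.goto_joints(angles): joint-space move.
- effector.release() and effector.grasp(squeeze=None): open the fingers fully, or close them until they stop; squeeze is the grip in N (None keeps the last).
- env.pause(seconds).
- solver.inverse_kinematics(position, orientation): joint angles nearest the present ones, or None.
- env.sense(): the state.
- viewer.read_camera(name): name is "scene" or "top"; returns (picture, depth): 400x640x3 uint8, red, green, blue; 400x640 float32, m along the optical axis (not along the pixel's ray), 0 where there is no reading.
- viewer.camera_info(name): a dict with "intrinsics" (3x3 intrinsics, pixels), "eye" and "rotation" of the camera in the world. Camera axes: x right, y up, looking along -z (the intrinsics and any distortion apply to the point x, -y, -z); pixel columns grow to the right and rows downward; lengths in m; the calibration is good to about 2 mm. A picture is of the moment at which its call begins. camera_info takes no time and is no camera call.
A pose or a line that the arm cannot do raises env.PlanningError and nothing moves.
- workorder.finish_job(): hands the job in; it is judged then, once.
Trained networks look in the newest picture that a camera, given by its name, has taken for a name from the list of things; names that differ only in an ending like _2 or _b are one class to them, and where a whole thing is asked for, a point or a joint stands for the part that bears it (a point fixed in the world has none). Each returns a list of dicts, best first, with "score" (0 to 1); they miss things now and then, are a little off and sometimes report something else, mostly with a low value. They report only what shows in the picture. A call takes as long as a camera call.
- search_frame(camera, name): "at" ([x, y, z] in m, in world coordinates, good to about 4 mm: the middle of the surface that is visible of it).
- tip_of(camera, name): "at" ([x, y, z] in m, in world coordinates, good to about 4 mm: a listed point, or the origin of a listed thing).
The state is a dict: "t": time; "joint_positions": joint angles; "joint_velocities": joint speeds; "tau": joint torques, N m; "ee_pos": TCP position; "tcp_rot": TCP orientation; "wrist_force": force on the tool from outside, world axes, zero at the start; "moment": the same for the moment, N m; "gripper_width": finger opening in m; "grasp_force": force on a finger pad.
Only numpy, scipy, OpenCV 4.12 (cv2) and the standard library are available. Lean on these libraries where they do the work, as an engineer would, in place of code of your own. Each camera call takes 0.05 s, during which the arm holds its last target. There are 200 camera calls.

## Working session

There is one attempt and no reset: what is moved stays moved. The work goes in short steps, each a Python script; the robot and the scene stay as the last script left them, time stands still between calls to the robot, and variables do not carry over. Pictures are saved under pics/ and viewed, at most 10 in all, crops included, and the job is handed in when it is done.

```bash
mkdir -p pics; ls; python3 - <<'E'
from station import *
import cv2,numpy as np
np.set_printoptions(precision=4,suppress=True)
for c in ("top","scene"):
    p,d=viewer.read_camera(c); cv2.imwrite(f"pics/{c}0.png",p[:,:,::-1]); np.savez(f"pics/{c}0.npz",p=p,d=d)
    i=viewer.camera_info(c); print(c,i)
    for n in ("hinge","hinge_grip","hinge_tail","flap_end","bore","fitted","door","tray"):
        print(n,"tip",[(np.round(r["at"],4),round(r["score"],2)) for r in tip_of(c,n)[:3]])
print(env.sense())
E
```

```text
pics
top {'intrinsics': array([[398.6451,   0.    , 314.6802],
       [  0.    , 398.6451, 202.2053],
       [  0.    ,   0.    ,   1.    ]]), 'eye': array([ 0.3843, -0.0259,  1.1707]), 'rotation': array([[-0.0036,  0.991 , -0.1339],
       [-0.9999, -0.0054, -0.0132],
       [-0.0138,  0.1338,  0.9909]])}
hinge tip [(array([ 0.5142, -0.1706,  0.0123]), 0.87)]
hinge_grip tip [(array([ 0.4695, -0.1675,  0.029 ]), 0.8)]
hinge_tail tip [(array([ 0.4306, -0.1795,  0.0269]), 0.74)]
flap_end tip [(array([ 0.7492, -0.1066, -0.0033]), 0.45), (array([ 0.5083, -0.1685,  0.0305]), 0.38)]
bore tip [(array([ 0.5102, -0.1697,  0.0134]), 0.6), (array([ 0.4287, -0.1792,  0.0273]), 0.2)]
fitted tip [(array([0.4626, 0.2999, 0.0697]), 0.74)]
door tip [(array([ 0.5636,  0.223 , -0.0021]), 0.62)]
tray tip [(array([ 0.4972, -0.2589,  0.0023]), 0.83)]
scene {'intrinsics': array([[459.7792,   0.    , 318.1904],
       [  0.    , 459.7792, 198.2336],
       [  0.    ,   0.    ,   1.    ]]), 'eye': array([ 1.2301, -0.8068,  1.3599]), 'rotation': array([[ 0.7688, -0.4877,  0.4135],
       [ 0.6392,  0.6047, -0
[... 616 characters left out ...]
ip [(array([ 0.4975, -0.26  ,  0.0001]), 0.86), (array([ 0.3535,  0.2487, -0.0013]), 0.53)]
{'t': 0.9, 'joint_positions': array([ 1.158 ,  0.4675, -0.0116,  1.6027,  0.006 ,  1.0714, -0.0563]), 'joint_velocities': array([-0.    ,  0.    , -0.0012,  0.0005, -0.0005, -0.    , -0.001 ]), 'tau': array([  0.0003, -52.0399,  -0.0121, -24.4058,  -0.0566,   0.0112,
         0.    ]), 'ee_pos': array([ 0.2349, -0.6061,  0.2146]), 'tcp_rot': array([[ 0.9324,  0.3613, -0.    ],
       [ 0.3613, -0.9324, -0.0001],
       [-0.    ,  0.0001, -1.    ]]), 'wrist_force': array([-0.1099, -0.5378, -0.2828]), 'moment': array([-0.0137, -0.0146, -0.0317]), 'grasp_force': 0.0, 'gripper_width': 0.09199921192415682}
```

View pics/top0.png

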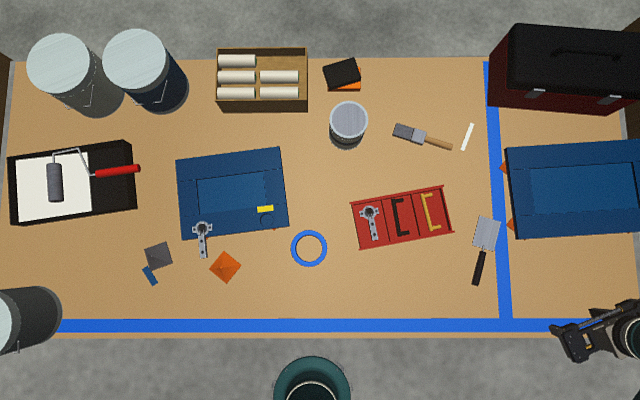

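View pics/scene0.png

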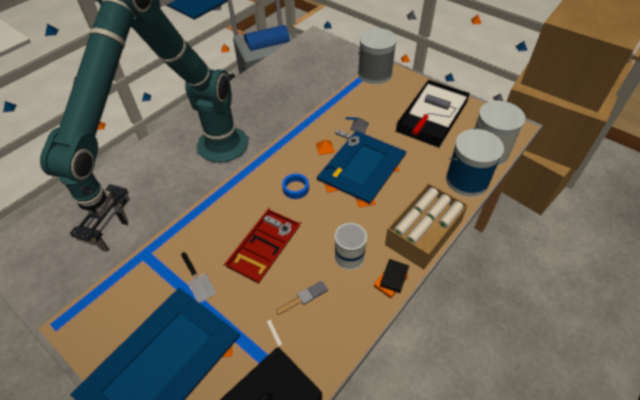

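The top view shows the door at (232,195) with its yellow tab at (265,209) and the open bore just below it. The fitted hinge is at (203,235), and the loose hinge is in the tray's left pocket at (370,220). Next I'll refine with depth and crops.

```bash
cat > h.py <<'E'
import numpy as np,cv2
from station import *
np.set_printoptions(precision=4,suppress=True)
def cloud(c,d):
    i=viewer.camera_info(c);K=i["intrinsics"];v,u=np.mgrid[:400,:640]
    P=np.stack([(u-K[0,2])/K[0,0]*d,-(v-K[1,2])/K[1,1]*d,-d],-1)
    return P@i["rotation"].T+i["eye"]
def pix(c,X):
    i=viewer.camera_info(c);K=i["intrinsics"];q=(np.atleast_2d(X)-i["eye"])@i["rotation"];q[:,1:]*=-1
    w=q@K.T;return w[:,:2]/w[:,2:]
E
python3 - <<'E'
from h import *
for c in("top","scene"):
    f=np.load(f"pics/{c}0.npz");p,d=f["p"].astype(int),f["d"];P=cloud(c,d);z=P[...,2]
    print(c,"noise bench z",np.median(z[(abs(P[...,0]-.4)<.03)&(abs(P[...,1]+.05)<.02)]))
    blue=(p[...,2]>p[...,0]+25)
    m=blue&(abs(z-.067)<.012)&(abs(P[...,0]-.56)<.2)&(abs(P[...,1]-.23)<.22)
    r=cv2.minAreaRect(P[m][:,:2].astype(np.float32)*1000);print("door",r,np.median(z[m]))
    red=(p[...,0]>p[...,1]+60)&(p[...,2]<80)&(p[...,1]<80)&(z<.06)&(abs(P[...,0]-.5)<.12)&(abs(P[...,1]+.26)<.18)
    r=cv2.minAreaRect(P[red][:,:2].astype(np.float32)*1000);print("tray",r)
    # low spot (bore)
    b=(np.hypot(P[...,0]-.485,P[...,1]-.125)<.03)
    print("bore low",P[b&(z<.06)&(z>.03)].mean(0),(b&(z<.06)&(z>.03)).sum())
    for nm,X in(("bore",[.485,.126,.069]),("hinge",[.48,-.17,.025]),("fit",[.44,.3,.07])):
        u,v=pix(c,X)[0].astype(int)
        cv2.imwrite(f"pics/{c}_{nm}.png",cv2.resize(f["p"][v-22:v+22,u-28:u+28,::-1],None,fx=7,fy=7,interpolation=cv2.INTER_CUBIC));print(nm,u,v)
a=[np.hstack([cv2.imread(f"pics/{c}_{n}.png") for n in("bore","hinge")]) for c in("top","scene")]
cv2.imwrite("pics/m1.png",np.vstack(a))
E
```

```text
top noise bench z 0.0020446131524909372
door ((563.102783203125, 224.44261169433594), (229.4268341064453, 299.8799743652344), 7.235833168029785) 0.06779714748444443
tray ((495.7312927246094, -260.2890625), (140.0347900390625, 276.5815124511719), 10.30356216430664)
bore low [0.4845 0.1249 0.0557] 130
bore 265 219
hinge 370 222
fit 202 236
scene noise bench z 0.003198221072315599
door ((564.1167602539062, 222.43353271484375), (231.20413208007812, 306.6382141113281), 7.628091335296631) 0.06598100556417363
tray ((489.4519348144531, -258.8544921875), (157.55694580078125, 285.42169189453125), 10.5930757522583)
bore low [0.4804 0.1302 0.054 ] 42
bore 330 168
hinge 277 223
fit 348 138
```

View pics/m1.png

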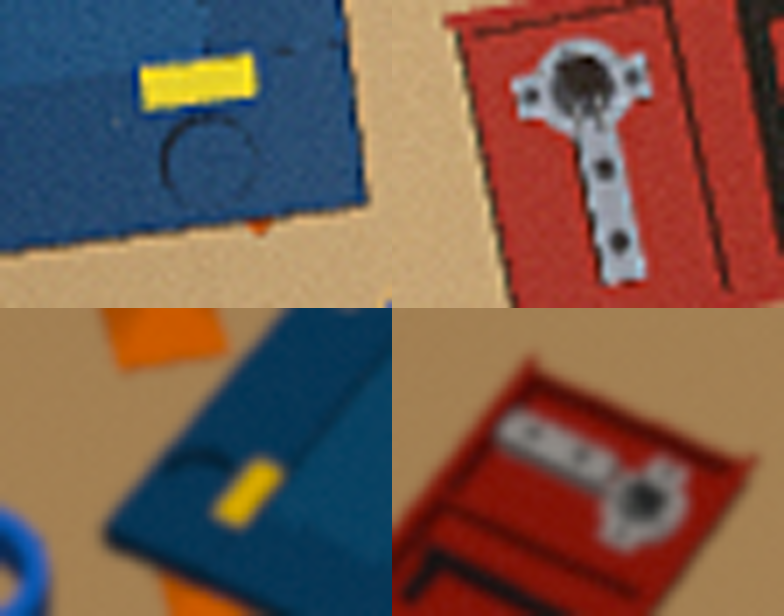

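The crops show the bore as a ring right below the yellow tab, at about (211,165) in the crop. The loose hinge stands with its flap up, arm towards the robot and slightly left of mid-pocket. The pocket is 84 mm wide and the fingers open to 92–128 mm, so the fingertips must stay above the rims and grip only the top of the arm. Now I'll measure both hinges the same way.

```bash
cat >> h.py <<'E'
def plane(c,uv,z):
    i=viewer.camera_info(c);K=i["intrinsics"];uv=np.atleast_2d(uv).astype(float)
    r=np.c_[(uv[:,0]-K[0,2])/K[0,0],-(uv[:,1]-K[1,2])/K[1,1],-np.ones(len(uv))]@i["rotation"].T
    return i["eye"]+r*((z-i["eye"][2])/r[:,2])[:,None]
def fit(p,x0,y0,yaw,zf,c="top"):
    """hinge pose by fitting arm+flange silhouette; zf = height of flange underside"""
    from scipy.optimize import minimize
    s=6;hs=cv2.cvtColor(p,cv2.COLOR_RGB2HSV).astype(int)
    m=((hs[...,1]<75)&(hs[...,2]>110)).astype(np.float32)
    u0,v0=pix(c,[x0,y0,zf])[0].astype(int);u0-=40;v0-=40
    M=cv2.resize(m[v0:v0+80,u0:u0+80],None,fx=s,fy=s,interpolation=cv2.INTER_LINEAR)
    def model(q):
        C,S=np.cos(q[2]),np.sin(q[2]);I=np.zeros(M.shape,np.uint8)
        def poly(P,z,col):
            P=np.array(P)/1e3;W=np.c_[q[0]+C*P[:,0]-S*P[:,1],q[1]+S*P[:,0]+C*P[:,1],np.full(len(P),zf+z)]
            uv=(pix(c,W)-[u0,v0]+.5)*s-.5
            cv2.fillPoly(I,[np.round(uv*16).astype(np.int32)],col,cv2.LINE_AA,4)
        a=np.linspace(0,6.283,40)
        poly([(-9,-28),(9,-28),(9,28),(-9,28)],.002,255);poly(np.c_[19*np.cos(a),19*np.sin(a)],.002,255)
        poly([(20,-8.5),(82,-8.5),(82,8.5),(20,8.5)],.019,255)
        w=I.astype(np.float32)/255
        J=I.copy();I[:]=0;poly(np.c_[17*np.cos(a),17*np.sin(a)],.002,255);ign=(I>0)
        return cv2.GaussianBlur(w,(0,0),3),ign
    Mb=cv2.GaussianBlur(M,(0,0),2)
    def cost(q):
        w,g=model(q/[1e3,1e3,50]); d=(w-Mb)**2; d[g]=0; return d.sum()
    b=min((minimize(cost,np.array([x0*1e3+i,y0*1e3+j,yaw*50]),method="Nelder-Mead",options=dict(initial_simplex=np.array([x0*1e3+i,y0*1e3+j,yaw*50])+3*np.vstack([np.zeros(3),np.eye(3)]))) for i in(-2,2) for j in(-2,2)),key=lambda r:r.fun)
    return b.x/[1e3,1e3,50],b.fun
def R(psi):
    C,S=np.cos(psi),np.sin(psi);return np.array([[C,S,0],[S,-C,0],[0,0,-1.]])
E
python3 - <<'E'
from h import *
p=np.load("pics/top0.npz")["p"]
a,f=fit(p,.512,-.170,np.pi+.12,.016);print("hinge",a,np.degrees(a[2]),f)
b,g=fit(p,.462,.301,np.pi+.126,.069);print("fitted",b,np.degrees(b[2]),g)
for t in(np.radians(7.25),b[2]-np.pi): print("bore from fitted",b[:2]+.18*np.array([np.sin(t),-np.cos(t)]))
t=np.radians(7.25);print("door-> fitted",np.array([.5631,.2244])+np.array([[np.cos(t),-np.sin(t)],[np.sin(t),np.cos(t)]])@[-.0905,.09])
for n,q,zf in(("h",a,.016),("f",b,.069)):
    print(n,pix("top",[[q[0],q[1],zf],[q[0]+.082*np.cos(q[2]),q[1]+.082*np.sin(q[2]),zf+.019]]))
E
```

```text
hinge [ 0.5108 -0.1668  3.3155] 189.96154224183238 695.793701171875Traceback (most recent call last):
  File "<stdin>", line 4, in <module>
  File "h.py", line 37, in fit
    b=min((minimize(cost,np.array([x0*1e3+i,y0*1e3+j,yaw*50]),method="Nelder-Mead",options=dict(initial_simplex=np.array([x0*1e3+i,y0*1e3+j,yaw*50])+3*np.vstack([np.zeros(3),np.eye(3)]))) for i in(-2,2) for j in(-2,2)),key=lambda r:r.fun)
  File "h.py", line 37, in <genexpr>
    b=min((minimize(cost,np.array([x0*1e3+i,y0*1e3+j,yaw*50]),method="Nelder-Mead",options=dict(initial_simplex=np.array([x0*1e3+i,y0*1e3+j,yaw*50])+3*np.vstack([np.zeros(3),np.eye(3)]))) for i in(-2,2) for j in(-2,2)),key=lambda r:r.fun)
           ~~~~~~~~^^^^^^^^^^^^^^^^^^^^^^^^^^^^^^^^^^^^^^^^^^^^^^^^^^^^^^^^^^^^^^^^^^^^^^^^^^^^^^^^^^^^^^^^^^^^^^^^^^^^^^^^^^^^^^^^^^^^^^^^^^^^^^^^^^^^^^^^^^^^^^^^^^^^^^^^^^^^^^^^^^^^^^^^
    res = _minimize_neldermead(fun, x0, args, callback, bounds=bounds,
                               **options)
    fxe = func(xe)
    fx = function(np.copy(x), *(wrapper_args + args))
  File "h.py", line 36, in cost
    w,g=model(q/[1e3,1e3,50]); d=(w-Mb)**2; d[g]=0; return d.sum()
        ~~~~~^^^^^^^^^^^^^^^^
  File "h.py", line 30, in model
    poly([(20,-8.5),(82,-8.5),(82,8.5),(20,8.5)],.019,255)
    ~~~~^^^^^^^^^^^^^^^^^^^^^^^^^^^^^^^^^^^^^^^^^^^^^^^^^^
  File "h.py", line 26, in poly
    uv=(pix(c,W)-[u0,v0]+.5)*s-.5
        ~~~^^^^^
  File "h.py", line 9, in pix
    i=viewer.camera_info(c);K=i["intrinsics"];q=(np.atleast_2d(X)-i["eye"])@i["rotation"];q[:,1:]*=-1
ValueError: time passes only in moves, steps and waits
```

```bash
sed -i 's/viewer.camera_info(c)/info(c)/; ' h.py; sed -i '2a import functools\ninfo=functools.lru_cache(None)(viewer.camera_info)' h.py
python3 - <<'E'
from h import *
p=np.load("pics/top0.npz")["p"]
a,f=fit(p,.512,-.170,np.pi+.12,.016);print("hinge",a,np.degrees(a[2]),f)
b,g=fit(p,.462,.301,np.pi+.126,.069);print("fitted",b,np.degrees(b[2]),g)
for t in(np.radians(7.25),b[2]-np.pi): print("bore from fitted",b[:2]+.18*np.array([np.sin(t),-np.cos(t)]))
t=np.radians(7.25);print("door-> fitted",np.array([.5631,.2244])+np.array([[np.cos(t),-np.sin(t)],[np.sin(t),np.cos(t)]])@[-.0905,.09])
for q,zf in((a,.016),(b,.069)):
    for x,z in((0,0),(82,.019)):
        cv2.circle(p,tuple(np.round(pix("top",[q[0]+x/1e3*np.cos(q[2]),q[1]+x/1e3*np.sin(q[2]),zf+z])[0]).astype(int)),0,(255,0,255),-1)
cv2.imwrite("pics/m2.png",np.hstack([cv2.resize(p[195:260,u:u+65,::-1],None,fx=6,fy=6,interpolation=cv2.INTER_NEAREST) for u in(340,170)]))
E
```

```text
hinge [ 0.5108 -0.1668  3.3155] 189.96154224183238 695.793701171875
fitted [0.4626 0.3025 3.2712] 187.4235625376023 934.7813110351562
bore from fitted [0.4853 0.124 ]
bore from fitted [0.4858 0.124 ]
door-> fitted [0.462  0.3023]
```

View pics/m2.png

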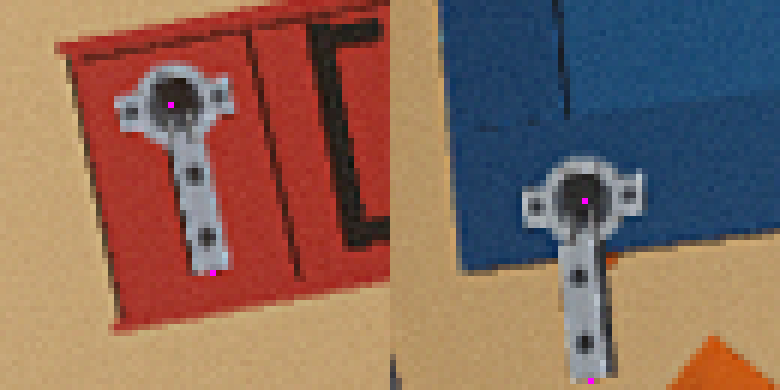

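The magenta marks sit on the cup centres and arm ends of both hinges, so the fits are good. Bore: about (0.4851, 0.1241), yaw 187.3°. Now the grasp and lift.

```bash
python3 - <<'E'
from h import *
psi=3.3155-np.pi; g=np.array([.5108-.04*np.cos(psi),-.1668-.04*np.sin(psi)])
env.reach([*g,.15],R(psi)); env.movel([*g,.04],R(psi),rate=.2); env.movel([*g,.0255],R(psi),rate=.04)
s=env.sense();print(s["t"],s["ee_pos"],s["wrist_force"])
effector.grasp(squeeze=40);s=env.sense();print(s["t"],s["gripper_width"],s["grasp_force"],s["ee_pos"],s["wrist_force"])
if s["gripper_width"]>.012:
    env.movel([*g,.06],R(psi),rate=.06);env.movel([*g,.19],R(psi),rate=.25)
    s=env.sense();print(s["t"],s["gripper_width"],s["grasp_force"],s["wrist_force"],s["moment"])
    for c in("top","scene"):
        p,d=viewer.read_camera(c);np.savez(f"pics/{c}1.npz",p=p,d=d);u,v=pix(c,[*g,.2])[0].astype(int)
        cv2.imwrite(f"pics/{c}1.png",cv2.resize(p[v-50:v+50,u-65:u+65,::-1],None,fx=3,fy=3))
    cv2.imwrite("pics/m3.png",np.hstack([cv2.imread(f"pics/{c}1.png") for c in("top","scene")]))
E
```

```text
3.9167 [ 0.4714 -0.1737  0.0254] [-0.9309  0.4874  0.7943]
5.0417 0.016256037270788514 39.97460603713989 [ 0.4714 -0.1737  0.0255] [-0.1192 -0.0788 -0.1327]
6.4333 0.016354895465893655 39.97396409511566 [-0.0471 -0.2206 -1.1923] [-0.0084  0.0693  0.0227]
```

View pics/m3.png

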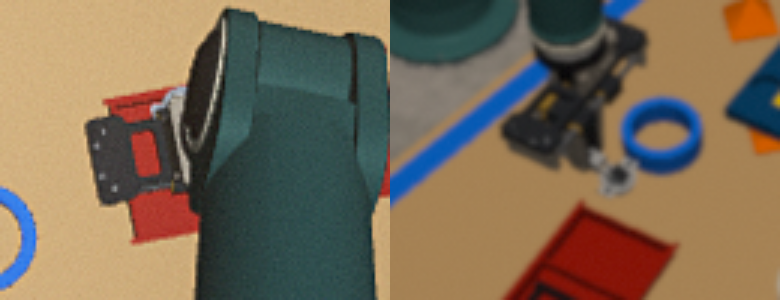

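```bash
python3 - <<'E'
from h import *
psi=np.radians(7.3); B=np.array([.4851,.1241]); e=np.array([-np.cos(psi),-np.sin(psi)]); g=B+.04*e
env.reach([*g,.19],R(psi)); env.movel([*g,.1045],R(psi),rate=.15); env.pause(.2)
s=env.sense();print(s["t"],s["ee_pos"],s["gripper_width"],s["wrist_force"],s["moment"])
for c in("top","scene"):
    p,d=viewer.read_camera(c);np.savez(f"pics/{c}2.npz",p=p,d=d);P=cloud(c,d)
    L=np.stack([(P[...,:2]-B)@e,(P[...,:2]-B)@[-e[1],e[0]],P[...,2]-.095],-1)*1e3
    for nm,m in(("flange y+",(abs(L[...,0])<8)&(abs(L[...,1]-23)<4)),("flange y-",(abs(L[...,0])<8)&(abs(L[...,1]+23)<4)),("front ring",(abs(L[...,0]+17)<2)&(abs(L[...,1])<8)),("armroot",(abs(L[...,0]-23)<3)&(abs(L[...,1])<6))):
        m&=(L[...,2]>-10)&(L[...,2]<30);print(c,nm,m.sum(),np.median(L[m],0) if m.any() else "")
    for n in("hinge","flap_end"): print(c,n,[(r["at"],round(r["score"],2)) for r in tip_of(c,n)[:3]])
    u,v=pix(c,[*B,.1])[0].astype(int)
    cv2.imwrite(f"pics/{c}2.png",cv2.resize(p[v-30:v+30,u-38:u+38,::-1],None,fx=5,fy=5,interpolation=cv2.INTER_CUBIC))
cv2.imwrite("pics/m4.png",np.hstack([cv2.imread(f"pics/{c}2.png") for c in("top","scene")]))
E
```

```text
8.5833 [0.4462 0.1191 0.1055] 0.017009916269707374 [-0.4154  0.285  -1.5905] [ 0.0071  0.0329 -0.0066]
top flange y+ 3 [-6.3766 24.1085  6.287 ]
top flange y- 0 
top front ring 0 
top armroot 0 
top hinge []
top flap_end []
scene flange y+ 9 [ 0.5986 22.0113  0.1841]
scene flange y- 6 [  1.5491 -21.8437  -1.3926]
scene front ring 5 [-17.5407   3.4278  -1.44  ]
scene armroot 4 [21.9779 -4.0714 15.02  ]
scene hinge [([0.3538, 0.2502, 0.0035], 0.58), ([0.4879, 0.1248, 0.0963], 0.4)]
scene flap_end []
```

View pics/m4.png

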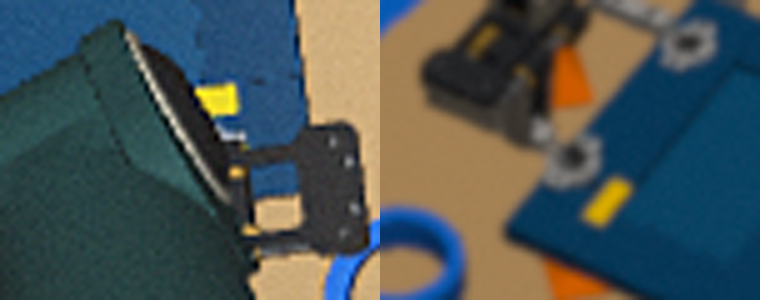

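In the scene crop the held hinge hangs level over the bore beside the yellow tab (cup at (573,158)), flap side up, with heights as expected. The TCP is about 1 mm off target, so I'll correct from the sensed position and lower under force watch.

```bash
python3 - <<'E'
from h import *
psi=np.radians(7.3); B=np.array([.4851,.1241]); e=np.array([-np.cos(psi),-np.sin(psi)]); g=B+.04*e
T=np.array([*g,.0]);
s=env.sense();f0=s["wrist_force"];print(s["ee_pos"],s["tcp_rot"][:,0],g)
off=np.zeros(3)
for z in(.0985,.094,.091,.089,.087,.085,.083,.081,.080,.079,.0782):
    T[2]=z;env.movel(T+off,R(psi),rate=.05);s=env.sense();df=s["wrist_force"]-f0
    print(round(s["t"],2),z,s["ee_pos"]-T,df,s["moment"])
    if z>.0935: off+=np.r_[(T-s["ee_pos"])[:2],(T-s["ee_pos"])[2]]
    if df[2]>12: break
E
```

```text
[0.4455 0.119  0.1047] [0.9919 0.1271 0.0004] [0.4454 0.119 ]
9.15 0.0985 [-0.0004 -0.0001 -0.0005] [-1.1006 -1.6064 -1.1976] [0.0501 0.0208 0.0628]
9.4 0.094 [0.0002 0.0001 0.0002] [ 0.1117 -0.6598 -1.0556] [0.0066 0.0269 0.006 ]
9.65 0.091 [ 0.     -0.      0.0001] [-0.4288 -1.187  -0.6386] [-0.0231  0.0631 -0.041 ]
9.9 0.089 [ 0.0001 -0.      0.0002] [-0.1772 -0.7825 -0.0513] [ 0.0388  0.096  -0.0242]
10.15 0.087 [0.0001 0.     0.0002] [ 0.2567 -1.0743  0.0199] [-0.0011  0.0472  0.0105]
10.4 0.085 [0.0001 0.     0.0002] [-0.2425 -0.8668 -0.6791] [-0.0145  0.0737  0.0169]
10.65 0.083 [0.0001 0.     0.0002] [-0.4243 -0.4486 -0.4878] [-0.0137  0.0661 -0.0667]
10.9 0.081 [0.0001 0.     0.0002] [-0.9454 -0.0301 -0.5804] [0.0234 0.0812 0.0002]
11.15 0.08 [0.0001 0.     0.0002] [-0.114  -0.8887  0.0737] [-0.0094 -0.0012  0.0331]
11.4 0.079 [0.0002 0.     0.0003] [-0.1655 -0.5623  0.2621] [-0.0452  0.0369 -0.0033]
11.65 0.0782 [0.0003 0.0001 0.0003] [ 0.1557 -0.3195  0.3153] [ 0.0191  0.0236 -0.008 ]
```

It went in free of contact. I'll seat it to light contact, release, retreat and look.

```bash
python3 - <<'E'
from h import *
psi=np.radians(7.3); B=np.array([.4851,.1241]); e=np.array([-np.cos(psi),-np.sin(psi)]); g=B+.04*e
f0=env.sense()["wrist_force"][2]
for z in(.0776,.077,.0764,.0758,.075,.074):
    env.movel([*g,z],R(psi),rate=.05);s=env.sense();print(z,s["ee_pos"][2],s["wrist_force"][2]-f0,s["moment"])
    if s["wrist_force"][2]-f0>4: break
effector.release();print(env.sense()["ee_pos"])
env.movel([*g,.11],R(psi),rate=.1)
env.movel([g[0]-.03,g[1]-.2,.2],R(psi),rate=.4)
s=env.sense();print(s["t"])
p,d=viewer.read_camera("top");q,_=viewer.read_camera("scene")
a,f=fit(p,*B,np.pi+psi,.069);print("hinge",a,np.degrees(a[2]),f)
ims=[]
for c,i in(("top",p),("scene",q)):
    print(c,[(r["at"],round(r["score"],2)) for n in("hinge","hinge_tail","flap_end") for r in tip_of(c,n)[:2]])
    u,v=pix(c,[*B,.07])[0].astype(int);ims.append(cv2.resize(i[v-30:v+30,u-38:u+38,::-1],None,fx=5,fy=5,interpolation=cv2.INTER_CUBIC))
cv2.imwrite("pics/m5.png",np.hstack(ims))
P=cloud("top",d);L=np.stack([(P[...,:2]-B)@e,(P[...,:2]-B)@[-e[1],e[0]],P[...,2]],-1)*1e3
for o in(0,180):
    for nm,x,y in(("y+",0,24),("y-",0,-24),("arm25",28,0),("arm75",75,0)):
        m=(abs(L[...,0]-x)<5)&(abs(L[...,1]-y+o)<4)&(L[...,2]>60);print(o,nm,m.sum(),np.median(L[m],0) if m.any() else "")
E
```

```text
0.0776 0.07820492549595263 7.419275165383768 [-0.1397  0.4303  0.0078]
[0.4454 0.119  0.0776]
14.25
hinge [0.4852 0.1244 3.2656] 187.10786578716161 1237.9219970703125
top [([0.4865, 0.1217, 0.0687], 0.76), ([0.4066, 0.1174, 0.0774], 0.9), ([0.3854, 0.4468, 0.0008], 0.18), ([0.5418, -0.3414, 0.0017], 0.72), ([0.4811, 0.1214, 0.0843], 0.46)]
scene [([0.4865, 0.1221, 0.0703], 0.62), ([0.4061, 0.1169, 0.0806], 0.53), ([0.4793, 0.1224, 0.0852], 0.56)]
0 y+ 11 [ 1.4626 25.1606 70.4261]
0 y- 11 [  0.2936 -24.376   71.333 ]
0 arm25 10 [27.5947 -1.1734 86.3382]
0 arm75 11 [74.184  -0.7016 87.941 ]
180 y+ 9 [   0.011  -155.9585   72.6717]
180 y- 10 [  -0.3486 -203.7571   70.8041]
180 arm25 9 [  28.1024 -178.8182   87.965 ]
180 arm75 12 [  75.8287 -180.6341   88.1507]
```

View pics/m5.png

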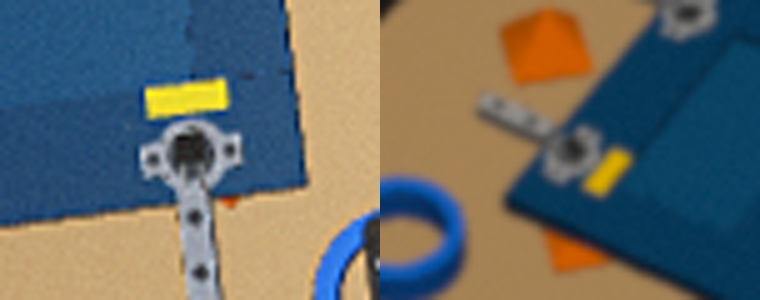

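The cup is seated flush at the tab with the arm square (187.1°), and the flap is still up (z about 85 mm). Next I'll press the flap down with the fingers shut.

```bash
python3 - <<'E'
from h import *
psi=np.radians(7.3); B=np.array([.4852,.1243]); e=np.array([-np.cos(psi),-np.sin(psi)]); g=B+.0015*e
effector.grasp(squeeze=5)
env.movel([*g,.12],R(psi),rate=.3);env.movel([*g,.095],R(psi),rate=.1);env.pause(.3)
f0=env.sense()["wrist_force"][2]
for z in(.090,.086,.083,.080,.078,.0765,.0755,.075,.0745,.074,.0735,.073):
    env.movel([*g,z],R(psi),rate=.04);s=env.sense();df=s["wrist_force"][2]-f0;print(round(s["t"],2),z,s["ee_pos"],df)
    if df>9: break
env.movel([*g,.12],R(psi),rate=.1)
env.movel([g[0]-.07,g[1]-.2,.22],R(psi),rate=.4)
p,d=viewer.read_camera("top");q,_=viewer.read_camera("scene")
a,f=fit(p,*B,np.pi+psi,.069);print("hinge",a,np.degrees(a[2]),f)
ims=[]
for c,i in(("top",p),("scene",q)):
    print(c,[(r["at"],round(r["score"],2)) for n in("hinge","flap_end") for r in tip_of(c,n)[:3]])
    u,v=pix(c,[*B,.07])[0].astype(int);ims.append(cv2.resize(i[v-30:v+30,u-38:u+38,::-1],None,fx=5,fy=5,interpolation=cv2.INTER_CUBIC))
cv2.imwrite("pics/m6.png",np.hstack(ims))
P=cloud("top",d);L=np.stack([(P[...,:2]-B)@e,(P[...,:2]-B)@[-e[1],e[0]],P[...,2]],-1)*1e3
for o in(0,180):
    for nm,x,y in(("y+",0,24),("y-",0,-24),("flap",4,0),("arm75",75,0)):
        m=(abs(L[...,0]-x)<4)&(abs(L[...,1]-y+o)<4)&(L[...,2]>60);print(o,nm,m.sum(),np.median(L[m],0) if m.any() else "")
print(env.sense()["t"])
E
```

```text
17.88 0.09 [0.4834 0.1241 0.0896] 1.1375212555224619
18.13 0.086 [0.4835 0.1241 0.0857] -0.5184129235868309
18.38 0.083 [0.4836 0.1241 0.0828] -1.0976531694409792
18.63 0.08 [0.4836 0.1241 0.0798] 0.36280255116937654
18.88 0.078 [0.4837 0.1241 0.0779] 0.5832204342166984
19.13 0.0765 [0.4837 0.1241 0.0764] 0.590967065608869
19.38 0.0755 [0.4837 0.1241 0.0754] -0.643271078211473
19.63 0.075 [0.4838 0.1241 0.0752] 4.274758089756884
19.88 0.0745 [0.4838 0.1241 0.0751] 8.305203389638772
20.13 0.074 [0.4838 0.1241 0.0749] 10.628340939042106
hinge [0.4851 0.1245 3.2689] 187.2916644815038 1250.078125
top [([0.4866, 0.1226, 0.0652], 0.64), ([0.733, -0.3344, 0.0031], 0.69), ([0.4788, 0.1235, 0.0735], 0.43)]
scene [([0.487, 0.1226, 0.0682], 0.43)]
0 y+ 9 [-0.9163 25.039  68.7633]
0 y- 7 [  0.8121 -24.9746  70.0101]
0 flap 8 [ 4.2292  0.0656 75.9138]
0 arm75 9 [74.4803 -0.5659 87.2274]
180 y+ 9 [   0.1849 -156.3046   71.2353]
180 y- 8 [  -0.1129 -203.4915   71.7427]
180 flap 9 [   3.4194 -180.659    74.8498]
180 arm75 9 [  74.6166 -180.3888   87.7353]
21.775
```

View pics/m6.png

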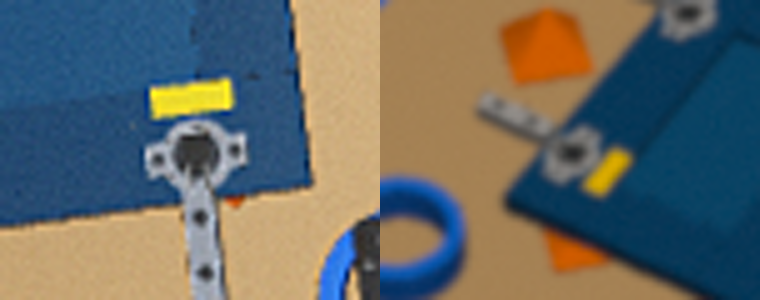

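The flap now reads at the same height as the fitted hinge's, and the press stopped hard at 75 mm, which is the height of the flat lip. The hinge is home and square, so I'm handing in.

```bash
python3 -c "
from station import *
print(workorder.finish_job())"
```

```text
the job is handed in; nothing more can be done
None
```

The hinge cup is fully home in the open bore with its arm square over the door's edge, the flap was pressed flat only after seating, and the job was handed in at about 22 s with the gripper clear.

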